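# Tuck the mailing box's closing tab under its lip

## Robot

A 6-joint arm with a two-finger parallel gripper is mounted at the origin on the work surface. World frame = base frame: x ahead of the robot, y to its left, z up, the work surface at z = 0. Lengths are in mm, angles in rad, forces in N, time in s.
With the tool pointing down it reaches from about 275 to 1000 mm from the base axis. Payload 8.4 kg.
Tool frame: the origin (TCP) lies at the centre of the arm's flange, where the gripper is bolted on; the fingertips stand 173 mm ahead of it and the grasp point (between the pads) lies 155 mm ahead of it; z points along the fingers, y is the direction in which the jaws open and shut (so a half turn about z gives the same grasp; the last joint's range is limited). The gripper opens to 85 mm and grips with 20 to 120 N. Pads are 22 mm wide; open, the fingers measure 114 mm over their backs; the gripper's body (76 mm by 85 mm) begins 54 mm behind the grasp point. The pads swing forward as they close: fully open they stand 13 mm farther back than shut.
Start: joints at [-1.328, 0.353, 1.633, -0, 1.155, -0.002], TCP at [151.475, -606.37, 404.681] pointing down, gripper open.
Joint ranges: [-2.63, 2.63], [-0.92, 2.1], [0.06, 2.66], [-1.3, 4.44], [0, 2.69], [-3.02, 3.02]. Speed limits (rad/s): [2.22, 2.22, 2.79, 3.14, 3.14, 3.14].

## Interface

Orientations are given as [roll, pitch, yaw] about the fixed x, y, z axes, in that order (R = Rz(yaw) Ry(pitch) Rx(roll)).
In Python, from rig import sense, grab_frame, camera_model, sign_off gives the robot as it stands. The module is installed in compiled form; this text tells all that it offers.
- The arm moves only by the tool step_arm, never from a script. Its argument "commands" is a list of rows, each a list of 3 entries, a list of its own where there are three numbers: the shift along the tool's x, y, z in mm, then the turn about the tool's z in rad, then the opening, from 0 (shut) to 1 (fully open). A call has 1 to 20 rows; each row shifts and turns the pose as measured when the row begins, along the tool's axes as they then stand; what a row does not reach is not made up. A row lasts 1/8 s, in which the tool goes at most 62.5 mm and 10.7 degrees, less where a joint would pass 70% of its speed; a pose out of reach is approached as far as the arm can. A call with a gripper value outside its range is refused whole. The fingers move at their own pace and stop on an object; "force" is the grip in N (left out, the last holds). Time passes only in rows, so rows that do not move let the fingers close. It gives the time, the measured TCP pose, the force and the opening at its end, in the units of the state.
- sense(): the state, without advancing time (a new reading comes with each control period).
- grab_frame(name): name is "scene" or "top" or "wrist"; returns the picture (420x560x3 uint8, blue, green, red); there is no depth.
- camera_model(name): a dict with "fx", "fy", "cx", "cy" (pixels), "R" (3x3) and "t" (3): a world point X has camera coordinates R X + t. Camera axes: x right, y down, z forward; pixel columns grow to the right and rows downward; lengths in mm; the calibration is good to about 2 mm. A picture is of the moment at which its call begins: read the wrist's pose just before it. camera_model takes no time and is no camera call; for the wrist camera it gives the pose at the moment of the call.
- sign_off(): hands the job in, once; it reports no verdict.
The state is a dict: "clock": time; "qpos": joint angles; "qvel": joint speeds; "joint_efforts": joint torques, N m; "eef_pos": TCP position; "tcp_rot": TCP orientation; "contact_force": force on the tool from outside, world axes, zero at the start; "wrist_torque": the same for the moment, N m; "opening": opening from 0.0 (shut) to 1.0 (fully open).
Only numpy, scipy, OpenCV 4.12 (cv2) and the standard library are available. Lean on these libraries where they do the work, as an engineer would, in place of code of your own. Each camera call takes 0.05 s, during which the arm holds its last target. There are 200 camera calls.

## Task

Close the blue mailing box on the counter: with the fingertips, fold its standing yellow tab over onto the lid, press it flat and push its orange ridge until the tab's free edge is fully home beneath the black lip, where it stays down by itself when you let go. Only push and press: do not pinch the tab, do not lift, tip or shove the box, and leave the weights, stamper, wax tin and tape dispenser where they stand.

Things in the scene. Friction and masses are not known exactly. Their poses are not given: they have to be found in the camera images.
- mailer: blue plastic mailing box with grey lid, about 3 to 4.5 kg, loose on the counter, 180 (x) x 150 (y) x 70 mm high. Origin: centre of its underside, z up. Its +x points from the tab's hinge to the lip, the way the tab folds over; it points away from the robot within 0.6 rad. The tab's hinge line runs along box y, 74 mm above the counter, at box x = -60 mm plus tab_slide.
- tab (a joint): hinge angle of the yellow tab, rad: 0 = flat over the lid (stop; underside 2 mm above the lid), 1.57 = upright, more = leaning back away from the lip (stop 2.1). Starts at 1.2 to 1.95. A light spring (0.08 N m/rad, rest angle 1.6, friction 0.03 N m) lifts it again whenever it is let go untucked.
- tab_slide (a joint): shift of tab and hinge rod along box +x, m: 0 to 0.018 (stops), friction 4 N, stays where left; starts at 0 to 0.002. Fold with it near 0: the flat tab's edge is then 6 mm short of the lip's mouth, and at 0.018 it is 12 mm beneath the lip. If shifted over 6 mm before folding, the edge lands on the lip.
- ridge_foot (a point): foot of the orange ridge on the tab's outer face (on top when flat), mid-length, on its upright side facing the hinge, 80 mm from the hinge line. Ridge 70 mm long (box y), 10 mm high, lip side sloped. A fingertip standing on the flat tab between hinge and ridge can push it along box +x. Axes: x hinge to free edge, z out of the outer face.
- tab_edge (a point): middle of the tab's free edge, mid-thickness, 120 mm from the hinge line. The tab is a plate 4 mm thick and 80 mm wide, with the hinge line in mid-thickness; its outer face looks away from the lip when standing and is on top, 76 mm above the counter, when flat. Axes as ridge_foot.
- lip_mouth (a point): middle of the lower edge of the black lip's mouth, at box x = 66 mm, 81.5 mm above the counter. The lip is fixed to the box: 100 mm wide (y), 6 mm thick, from box x 66 to 90 mm, 11.5 mm above the lid, closed by a wall at box x = 84 mm. Axes as the box.
- weight_large: chrome steel weight, 50 mm across, 58 mm high, 1 kg; origin at the centre of its underside. Bystander beside the box.
- weight_medium: chrome steel weight, 40 mm across, 45 mm high, 0.5 kg; origin under its centre. Bystander.
- weight_small: chrome steel weight, 32 mm across, 36 mm high, 0.25 kg; origin under its centre. Bystander.
- stamper: red enamel date stamper, 44 x 36 mm foot, 72 mm high; origin under its centre. Bystander on the other side of the box.
- wax_tin: squat tin with a green lid, 68 mm across, 52 mm high; origin under its centre. Bystander.
- tape_dispenser: grey tape dispenser, 170 x 60 x 98 mm, long side along its x; origin under its centre. Bystander.
- scale: cast-iron platform scale, fixed, at the left (+y): 240 x 240 mm base, brass pan 224 mm across at 100 mm height, dial housing on its +y side 200 mm high; origin under the centre of the base.
Things that resemble listed ones, but are neither listed nor needed, are in the scene too. There is more than one size of the mailer; the job needs the middle-sized.

How it is judged (in metres and radians):
At the end, for the whole second after the job is handed in: The tab lies folded within 0.10 rad of flat and at rest, its free edge at least 8 mm inside the lip's mouth (12 mm is fully home) and below the lip; the box stands flat, still and within 30 mm of where it began; each bystander is within 20 mm of its place (value of joint tab below 0.1 rad and x of tab_edge in the frame of lip_mouth above 0.008 m and z of tab_edge in the frame of lip_mouth below 0 m and velocity of joint tab between -0.05 and 0.05 rad/s and linear speed of mailer below 0.01 m/s and height (world z) of mailer below 0.005 m and angle between mailer's own z axis and vertical below 0.03 rad and distance of mailer from where it was at the start of the episode below 0.03 m and distance of each of weight_large, weight_medium, weight_small, stamper, wax_tin, tape_dispenser from where it was at the start of the episode below 0.02 m); the robot touches nothing.
It fails at once if the tab is pinched between the fingers (both faces pressed at once) (contact force between the fingers and tab_c0 above 1.5 N and contact force between the fingers and tab_c1 above 1.5 N).
It fails at once if the box is lifted off the counter (height (world z) of mailer above 0.012 m).
It fails at once if the box is tipped (angle between mailer's own z axis and vertical above 0.12 rad).
It fails at once if the box is shoved more than 30 mm (distance of mailer from where it was at the start of the episode above 0.03 m).
It fails at once if a weight, the stamper, the wax tin or the tape dispenser is moved more than 20 mm (distance of any of weight_large, weight_medium, weight_small, stamper, wax_tin, tape_dispenser from where it was at the start of the episode above 0.02 m).
It also fails if it takes over 35 s, if anything falls off the work surface, if the arm or the gripper's body presses on something with over 40 N, if the wrist force passes 120 N, or if a joint passes its speed limit or range.

## Working session

There is one attempt and no reset: what is moved stays moved. The work goes in short steps, Python scripts to look and compute and a tool call to move; the robot and the scene stay as the last step left them, time stands still between calls to the robot, and variables do not carry over. Pictures are saved under pics/ and viewed, about 8 in all and at most 12, crops included, and the job is handed in when it is done.

Besides the shell and the picture viewer there is one more tool, called after ">>>" as name(argument=value, ...), one argument or row to a line, values as JSON. step_arm: Moves the arm, as the interface text tells. Its arguments: {"type":"object","properties":{"commands":{"type":"array","items":{"type":"array"}},"force":{"type":"number"}},"required":["commands"]}

```bash
mkdir -p pics; python3 - <<'E'
from rig import *
import cv2,numpy as np
a=grab_frame("scene");b=grab_frame("top")
cv2.imwrite("pics/scene1.png",a);cv2.imwrite("pics/top1.png",b)
for n in("scene","top"):
    m=camera_model(n);print(n,{k:np.round(np.array(v),3).tolist() for k,v in m.items()})
s=sense();print(s["clock"],s["eef_pos"],s["tcp_rot"],s["opening"])
E
```

```text
scene {'fx': 382.175, 'fy': 382.175, 'cx': 283.196, 'cy': 211.197, 'R': [[0.564, 0.826, -0.006], [0.53, -0.367, -0.765], [-0.634, 0.428, -0.644]], 't': [-299.672, -198.393, 1388.74]}
top {'fx': 487.325, 'fy': 487.325, 'cx': 272.696, 'cy': 211.03, 'R': [[0.016, -1.0, 0.002], [-0.997, -0.016, -0.081], [0.081, -0.001, -0.997]], 't': [10.19, 487.325, 1564.628]}
0.1 [ 151.40550885 -606.17086815  404.0147433 ] [-3.14033781e+00 -1.65031983e-05  2.44716368e-01] 1.0026224103619517
```

View pics/scene1.png

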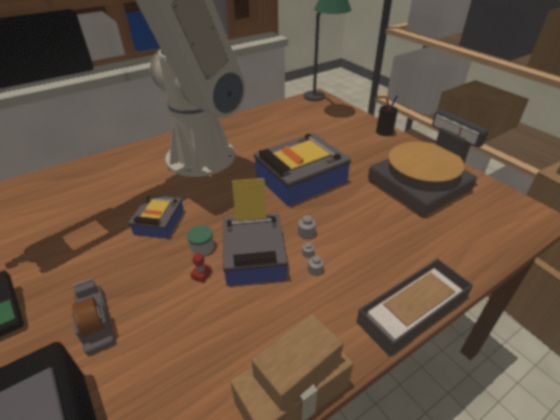

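View pics/top1.png

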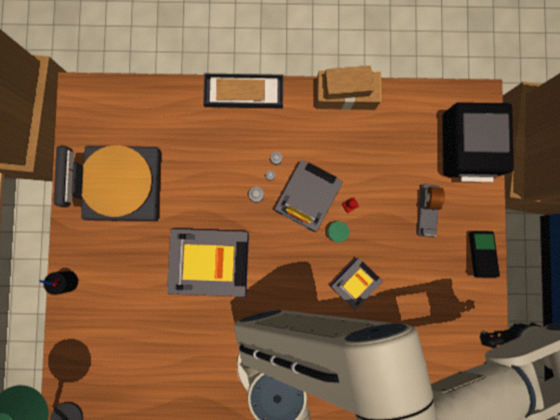

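The box with the standing tab, at top px (310,196), is the middle-sized one. Wax tin is at (338,231), stamper at (350,204) and the weights at (256,194), (270,175) and (276,158). Next I'll measure it from colour masks and a crop.

```bash
cat >h.py <<'E'
from rig import *
import cv2,numpy as np
def ray(n,p,z,m=None):
    m=m or camera_model(n);R=np.array(m["R"]);t=np.array(m["t"])
    c=-R.T@t;d=R.T@np.array([(p[0]-m["cx"])/m["fx"],(p[1]-m["cy"])/m["fy"],1])
    return c+d*(z-c[2])/d[2]
def px(n,X,m=None):
    m=m or camera_model(n);v=np.array(m["R"])@np.array(X,float)+np.array(m["t"])
    return np.array([m["fx"]*v[0]/v[2]+m["cx"],m["fy"]*v[1]/v[2]+m["cy"]])
E
python3 - <<'E'
from h import *
b=cv2.imread("pics/top1.png");c=b[140:255,235:375]
h=cv2.cvtColor(b,cv2.COLOR_BGR2HSV)
roi=np.zeros(b.shape[:2],np.uint8);roi[158:236,262:345]=1
m=((h[...,1]<90)|((h[...,0]>100)&(h[...,0]<135)&(h[...,1]>90))).astype(np.uint8)*roi
n,l,st,ce=cv2.connectedComponentsWithStats(m,connectivity=4)
k=1+np.argmax(st[1:,4]);ct=max(cv2.findContours((l==k).astype(np.uint8),0,2)[0],key=cv2.contourArea)
r=cv2.minAreaRect(ct);print(r)
for p in cv2.boxPoints(r):print(p,ray("top",p,70).round(1))
o=cv2.resize(c,None,fx=5,fy=5,interpolation=2)
cv2.polylines(o,[((cv2.boxPoints(r)-[235,140])*5).astype(int)],True,(0,255,0),1)
cv2.imwrite("pics/topc.png",o)
y=((h[...,0]>18)&(h[...,0]<35)&(h[...,1]>150)).astype(np.uint8)*roi
ys,xs=np.nonzero(y);print(cv2.minAreaRect(np.c_[xs,ys].astype(np.float32)))
E
```

```text
((307.8460388183594, 195.35121154785156), (47.94117736816406, 57.94117736816406), 28.072484970092773)
[273.06232 209.63322] [487.4  17.1  70. ]
[300.32874 158.50865] [651.8 -66.8  70. ]
[342.62976 181.0692 ] [ 581.8 -201.5   70. ]
[315.36334 232.19377] [ 418.6 -116.7   70. ]
((298.5000305175781, 213.5000457763672), (27.280027389526367, 4.919349193572998), 26.56505012512207)
```

View pics/topc.png

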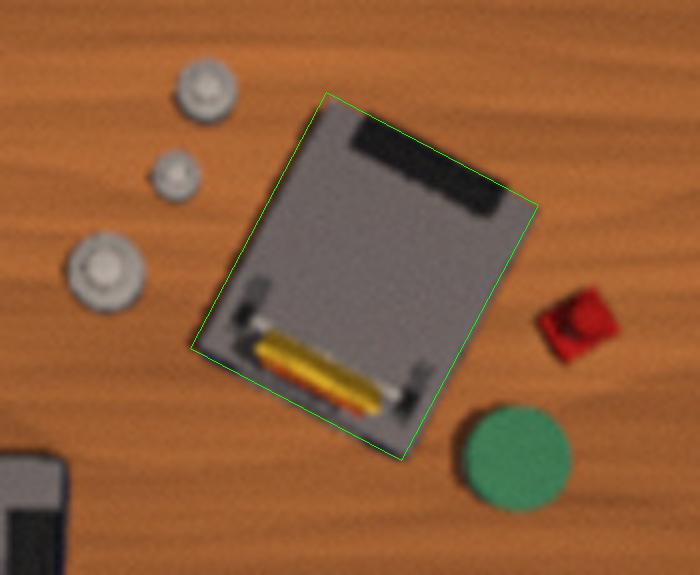

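>>> step_arm(
  commands=[
    [[0,0,0],0.18,0],
    [[0,0,0],0.18,0],
    [[0,0,0],0.18,0],
    [[0,0,0],0.18,0],
    [[0,0,0],0,0],
  ],
)

```text
clock: 0.72
eef_pos: [151.2, -605.5, 401.8]
tcp_rot: [-3.138, 0.004, -0.496]
contact_force: [-0.5, -0.3, 0.7]
opening: 0.0
```

```bash
cat >>h.py <<'E'
YAW=-0.476;C=np.array([534.9,-92.0])
def rot(a):return np.array([[np.cos(a),-np.sin(a)],[np.sin(a),np.cos(a)]])
def w(b):return C+rot(YAW)@np.array(b,float)
def tobox(p):return rot(-YAW)@(np.array(p)[:2]-C)
def plan(b,z):  # tool shift to bring fingertip centre to box xy, tip height z
    s=sense();p=s["eef_pos"];y=s["tcp_rot"][2]
    d=rot(-y)@(w(b)-p[:2]);print("shift",[round(v,1) for v in(d[0],-d[1],-(z+173-p[2]))],"turn",round(y-YAW,3),"now box",tobox(p).round(1),"tip z",round(p[2]-173,1))
E
python3 - <<'E'
from h import *
for n,p,z in[("rodL",(245,315),74),("rodR",(410,405),74),("lipnearL",(350,147),87.5),("lipnearR",(487,217),87.5),("lipfarL",(372,115),87.5),("lipfarR",(508,186),87.5)]:
    print(n,tobox(ray("top",(235+p[0]/5,140+p[1]/5),z)).round(1))
for p in[(258,350),(375,410)]:print([ (z,tobox(ray("top",(235+p[0]/5,140+p[1]/5),z)).round(1).tolist()) for z in(185,194)])
plan((-140,0),229);plan((-140,0),139)
E
```

```text
rodL [-57.8  54.7]
rodR [-58.9 -63.2]
lipnearL [65.3 46.2]
lipnearR [ 66.8 -50. ]
lipfarL [89.8 43.5]
lipfarR [ 90.3 -52.5]
[(185, [-83.2, 35.7]), (194, [-84.0, 35.6])]
[(185, [-81.9, -40.7]), (194, [-82.7, -40.3])]
shift [np.float64(-46.7), np.float64(-631.4), np.float64(-0.2)] turn -0.02 now box [-105.7 -632.2] tip z 228.8
shift [np.float64(-46.7), np.float64(-631.4), np.float64(89.8)] turn -0.02 now box [-105.7 -632.2] tip z 228.8
```

>>> step_arm(
  commands=[
    [[-4,-53,-1],-0.02,0],
    [[-4,-53,-1],0,0],
    [[-4,-53,-1],0,0],
    [[-4,-53,-1],0,0],
    [[-4,-53,-1],0,0],
    [[-4,-53,-1],0,0],
    [[-4,-53,-1],0,0],
    [[-4,-53,-1],0,0],
    [[-4,-53,-1],0,0],
    [[-4,-53,-1],0,0],
    [[-4,-53,-1],0,0],
    [[-4,-53,-1],0,0],
    [[0,0,0],0,0],
  ],
)

```text
clock: 2.35
eef_pos: [389.8, 6.2, 417.0]
tcp_rot: [-3.136, -0.003, -0.411]
contact_force: [1.1, -0.3, 0.2]
opening: -0.006
```

```bash
python3 - <<'E'
from h import *
plan((-140,-3),139)
cv2.imwrite("pics/scene2.png",grab_frame("scene"));print(sense()["opening"],sense()["contact_force"])
E
```

```text
shift [np.float64(32.4), np.float64(25.9), np.float64(105.0)] turn 0.065 now box [-174.    20.8] tip z 244.0
0.0015053596296126053 [-0.313998   -0.04885498 -0.16243375]
```

>>> step_arm(
  commands=[
    [[8,9,26],0.065,0],
    [[8,9,26],0,0],
    [[8,8,26],0,0],
    [[8,0,26],0,0],
    [[0,0,0],0,0],
  ],
)

```text
clock: 3.02
eef_pos: [405.5, -38.2, 310.4]
tcp_rot: [-3.138, -0.003, -0.47]
contact_force: [0.3, -0.1, 0.2]
opening: -0.002
```

```bash
python3 - <<'E'
from h import *
plan((-140,-3),139)
cv2.imwrite("pics/scene2.png",cv2.resize(grab_frame("scene")[120:320,130:370],None,fx=3,fy=3));print(sense()["opening"],sense()["contact_force"])
E
```

```text
shift [np.float64(-0.3), np.float64(-8.4), np.float64(-1.6)] turn 0.006 now box [-139.7  -11.4] tip z 137.4
0.00021633434697957075 [ 0.01969187 -0.42078578  0.15245706]
```

View pics/scene2.png

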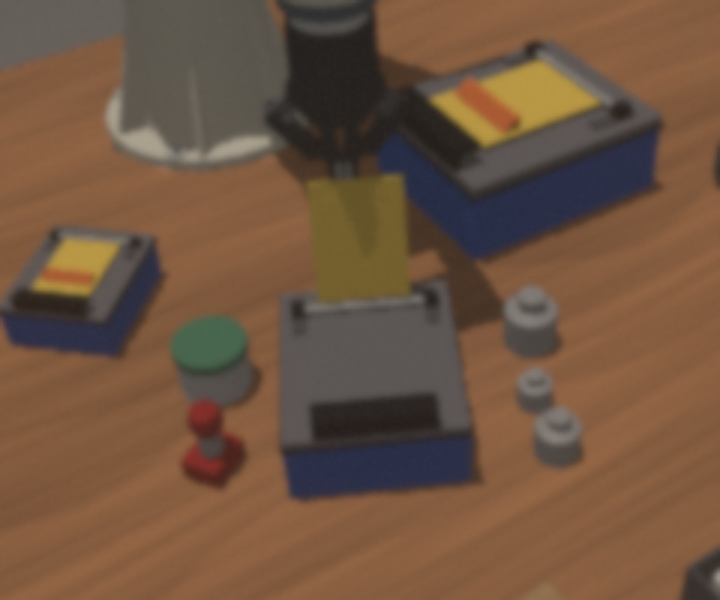

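Gripper is shut behind the tab (crop px 345,160), ready to push it over.

>>> step_arm(
  commands=[
    [[10,-4,-2],0,0],
    [[10,-4,-1],0,0],
    [[10,0,-1],0,0],
    [[10,0,0],0,0],
    [[10,0,0],0,0],
    [[9,0,0],0,0],
    [[8,0,0],0,0],
    [[8,0,1],0,0],
    [[7,0,2],0,0],
    [[7,0,2],0,0],
    [[0,0,0],0,0],
  ],
)

```text
clock: 4.45
eef_pos: [495.2, -73.9, 313.7]
tcp_rot: [-3.136, -0.008, -0.469]
contact_force: [0.9, 0.2, -0.1]
opening: -0.003
```

```bash
python3 - <<'E'
from h import *
plan((-36,-3),130);print(sense()["contact_force"].round(2))
cv2.imwrite("pics/scene3.png",cv2.resize(grab_frame("scene")[120:320,130:370],None,fx=3,fy=3))
E
```

```text
shift [np.float64(7.6), np.float64(1.0), np.float64(10.7)] turn 0.007 now box [-43.6  -2.1] tip z 140.7
[ 0.86  0.16 -0.11]
```

View pics/scene3.png

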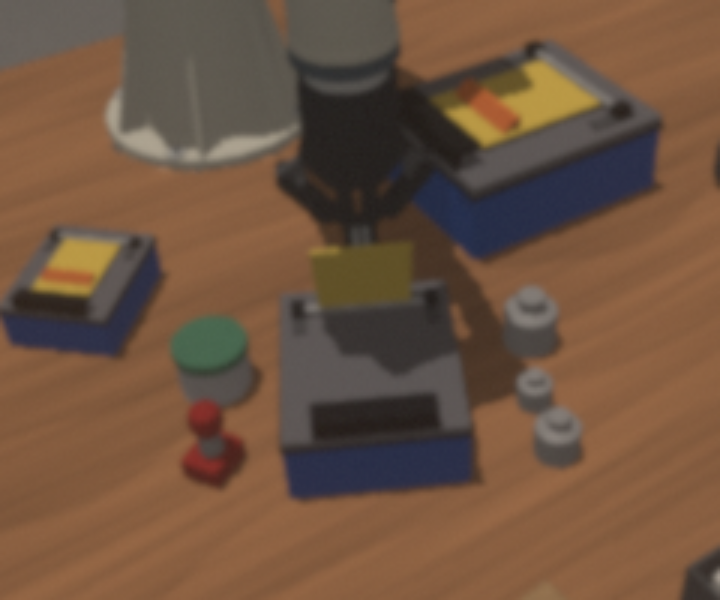

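Tab leans forward over the lid with the tip behind it, and the box is unmoved. Following the arc down.

>>> step_arm(
  commands=[
    [[4,0,6],0,0],
    [[4,0,6],0,0],
    [[4,0,6],0,0],
    [[4,0,6],0,0],
    [[4,0,6],0,0],
    [[0,0,0],0,0],
  ],
)

```text
clock: 5.25
eef_pos: [514.2, -83.2, 281.7]
tcp_rot: [-3.136, -0.008, -0.468]
contact_force: [-0.4, 0.4, 0.7]
opening: -0.002
```

```bash
python3 - <<'E'
from h import *
plan((-12,-3),101);print(sense()["contact_force"].round(2))
E
```

```text
shift [np.float64(10.4), np.float64(1.4), np.float64(7.7)] turn 0.008 now box [-22.4  -1.7] tip z 108.7
[-0.35  0.4   0.75]
```

>>> step_arm(
  commands=[
    [[3,0,5],0,0],
    [[3,0,5],0,0],
    [[2,0,5],0,0],
    [[2,0,5],0,0],
    [[1,0,4],0,0],
    [[0,0,0],0,0],
  ],
)

```text
clock: 6.0
eef_pos: [524.6, -88.4, 256.0]
tcp_rot: [-3.136, -0.007, -0.468]
contact_force: [0.3, 0.1, 0.4]
opening: 0.001
```

```bash
python3 - <<'E'
from h import *
plan((-10,-3),76);print(sense()["contact_force"].round(2))
E
```

```text
shift [np.float64(0.8), np.float64(1.5), np.float64(7.0)] turn 0.008 now box [-10.8  -1.5] tip z 83.0
[0.32 0.11 0.41]
```

>>> step_arm(
  commands=[
    [[0,0,2],0,0],
    [[0,0,2],0,0],
    [[0,0,2],0,0],
    [[0,0,1],0,0],
    [[0,0,0],0,0],
  ],
)

```text
clock: 6.62
eef_pos: [525.0, -88.6, 249.4]
tcp_rot: [-3.136, -0.008, -0.468]
contact_force: [-0.9, -1.1, 3.4]
opening: -0.003
```

```bash
python3 - <<'E'
from h import *
plan((-10,-3),76);print(sense()["contact_force"].round(2))
cv2.imwrite("pics/scene4.png",cv2.resize(grab_frame("scene")[180:300,190:310],None,fx=5,fy=5))
E
```

```text
shift [np.float64(0.4), np.float64(1.5), np.float64(0.4)] turn 0.008 now box [-10.4  -1.5] tip z 76.4
[-0.93 -1.07  3.42]
```

View pics/scene4.png

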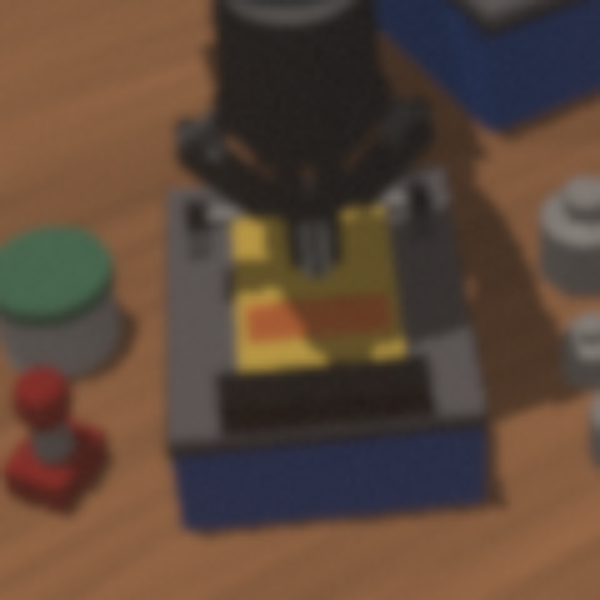

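Tab is flat under the tip, with its free edge (crop row ~365) short of the lip. Now pressing down and pushing the ridge.

>>> step_arm(
  commands=[
    [[0,0,1],0,0],
    [[3,0,1],0,0],
    [[3,0,1],0,0],
    [[3,0,1],0,0],
    [[3,0,1],0,0],
    [[3,0,1],0,0],
  ],
)

```text
clock: 7.42
eef_pos: [539.0, -95.7, 248.9]
tcp_rot: [-3.136, -0.01, -0.468]
contact_force: [-5.0, -0.9, 14.7]
opening: -0.005
```

```bash
python3 - <<'E'
from h import *
plan((27,-3),76);print(sense()["contact_force"].round(2))
E
```

```text
shift [np.float64(21.7), np.float64(1.8), np.float64(-0.1)] turn 0.008 now box [ 5.3 -1.4] tip z 75.9
[-5.04 -0.87 14.68]
```

>>> step_arm(
  commands=[
    [[3,0,0.3],0,0],
    [[3,0,0.3],0,0],
    [[3,0,0.3],0,0],
    [[3,0,0.3],0,0],
  ],
)

```text
clock: 7.92
eef_pos: [545.8, -99.2, 248.7]
tcp_rot: [-3.137, 0.004, -0.469]
contact_force: [-9.0, 4.3, 15.7]
opening: 0.001
```

```bash
python3 - <<'E'
from h import *
plan((27,-3),76);print(sense()["contact_force"].round(2))
cv2.imwrite("pics/scene5.png",cv2.resize(grab_frame("scene")[180:300,190:310],None,fx=5,fy=5))
E
```

```text
shift [np.float64(14.0), np.float64(1.7), np.float64(-0.3)] turn 0.007 now box [13.  -1.4] tip z 75.7
[-8.99  4.29 15.72]
```

View pics/scene5.png

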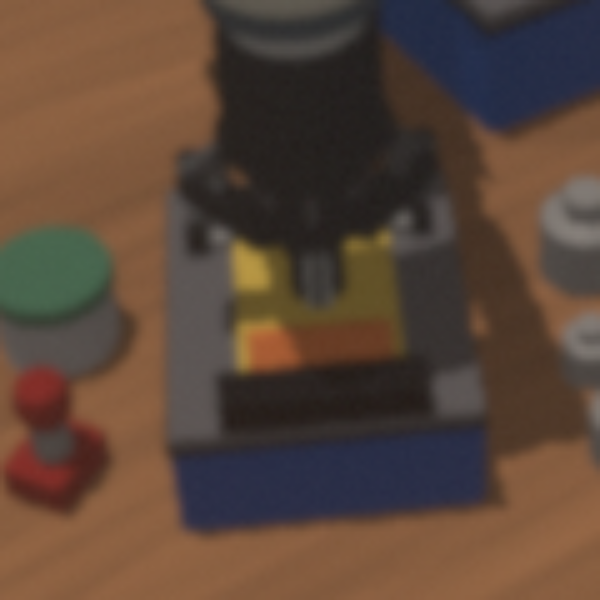

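The edge is now under the lip (ridge at crop row ~345, lip from 365) and the box is unmoved. Continuing to the stop.

>>> step_arm(
  commands=[
    [[3,0,0],0,0],
    [[3,0,0],0,0],
    [[3,0,0],0,0],
  ],
)

```text
clock: 8.35
eef_pos: [550.7, -101.5, 248.9]
tcp_rot: [-3.138, 0.015, -0.47]
contact_force: [-5.1, 2.3, 8.9]
opening: 0.005
```

```bash
python3 - <<'E'
from h import *
plan((27,-3),76);print(sense()["contact_force"].round(2))
E
```

```text
shift [np.float64(8.6), np.float64(1.8), np.float64(-0.1)] turn 0.006 now box [18.4 -1.2] tip z 75.9
[-5.14  2.28  8.93]
```

>>> step_arm(
  commands=[
    [[3,0,0],0,0],
    [[3,0,0],0,0],
    [[3,0,0],0,0],
    [[3,0,0],0,0],
  ],
)

```text
clock: 8.85
eef_pos: [557.8, -105.0, 248.8]
tcp_rot: [-3.139, 0.028, -0.47]
contact_force: [-6.5, 3.3, 9.5]
opening: -0.0
```

```bash
python3 - <<'E'
from h import *
plan((27,-3),76);print(sense()["contact_force"].round(2))
cv2.imwrite("pics/scene6.png",cv2.resize(grab_frame("scene")[180:300,190:310],None,fx=5,fy=5))
E
```

```text
shift [np.float64(0.7), np.float64(2.0), np.float64(-0.2)] turn 0.006 now box [26.3 -1. ] tip z 75.8
[-6.53  3.27  9.48]
```

View pics/scene6.png

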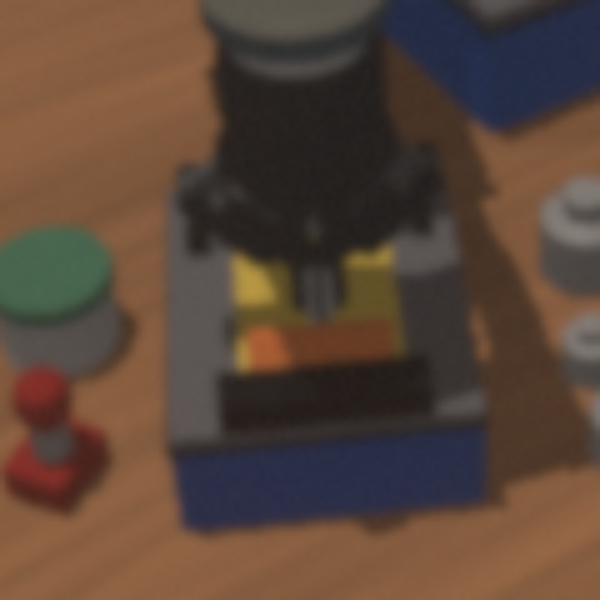

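>>> step_arm(
  commands=[
    [[3,0,-0.3],0,0],
    [[3,0,-0.3],0,0],
    [[3,0,-0.2],0,0],
  ],
)

```text
clock: 9.28
eef_pos: [564.2, -108.1, 249.2]
tcp_rot: [-3.139, 0.035, -0.471]
contact_force: [-3.6, 1.4, 3.7]
opening: 0.002
```

```bash
cat >>h.py <<'E'
def tip():
    s=sense();from_=s["tcp_rot"]
    from scipy.spatial.transform import Rotation as Ro
    p=s["eef_pos"]+Ro.from_euler("xyz",from_).apply([0,0,173])
    print("tip box",tobox(p).round(1),"z",p[2].round(1),"F box",(rot(-YAW)@s["contact_force"][:2]).round(1),s["contact_force"][2].round(1),"rot",np.round(from_,3),s["clock"])
E
python3 -c "
from h import *
tip()"
```

```text
tip box [27.4 -0.5] z 76.3 F box [-3.8 -0.4] 3.7 rot [-3.139  0.035 -0.471] 9.275
```

>>> step_arm(
  commands=[
    [[3,0,0],0,0],
    [[3,0,0],0,0],
  ],
)

```text
clock: 9.52
eef_pos: [567.6, -109.8, 248.3]
tcp_rot: [-3.14, 0.043, -0.471]
contact_force: [-13.4, 7.9, 12.4]
opening: -0.002
```

```bash
python3 -c "
from h import *
tip()
cv2.imwrite('pics/scene7.png',cv2.resize(grab_frame('scene')[180:300,190:310],None,fx=5,fy=5))"
```

```text
tip box [29.9 -0.6] z 75.5 F box [-15.5   0.9] 12.4 rot [-3.14   0.043 -0.471] 9.525
```

View pics/scene7.png

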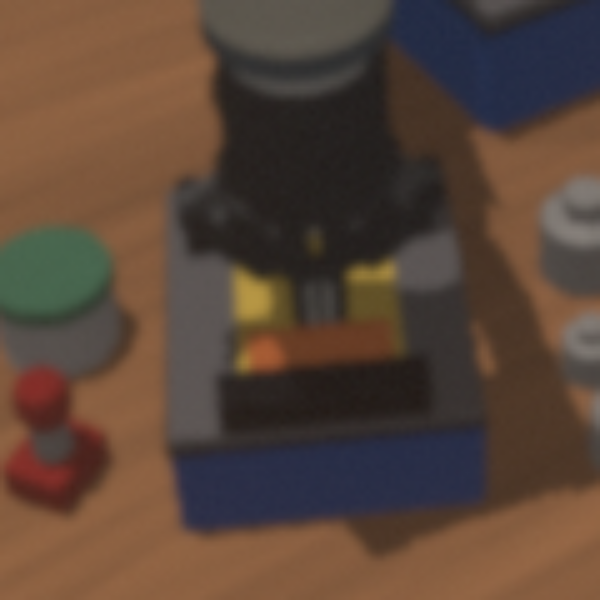

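The ridge has stopped advancing (row ~325 as before) and the push force is up to 15 N, so it is against the stop. Unload and lift away.

>>> step_arm(
  commands=[
    [[-0.5,0,-1.5],0,0],
    [[-1,0,-3],0,0],
    [[-3,0,-10],0,0],
    [[-5,0,-30],0,0],
    [[-10,0,-50],0,0],
    [[-40,0,-30],0,0],
    [[-50,0,-10],0,0],
    [[-50,0,0],0,0],
    [[-40,0,0],0,0],
    [[0,0,0],0,0],
  ],
)

```text
clock: 10.82
eef_pos: [390.5, -20.3, 398.6]
tcp_rot: [-3.137, 0.035, -0.472]
contact_force: [0.1, -0.2, 0.3]
opening: -0.003
```

```bash
python3 - <<'E'
from h import *
tip()
a=grab_frame("scene")[180:300,190:310];t=grab_frame("top")
cv2.imwrite("pics/top8.png",t);c=t[140:255,235:375]
cv2.imwrite("pics/end.png",np.hstack([cv2.resize(a,(400,400),interpolation=2),cv2.resize(c,(400,329),interpolation=2) if 0 else cv2.resize(t[145:245,255:355],(400,400),interpolation=2)]))
h=cv2.cvtColor(t,cv2.COLOR_BGR2HSV)
roi=np.zeros(t.shape[:2],np.uint8);roi[158:236,262:345]=1
o=(h[...,0]<17)&(h[...,1]>190)&(h[...,2]>120)&(roi>0)
print(px("top",[*w((20,-3)),76]),px("top",[*w((38,-3)),76]))
E
```

```text
tip box [-167.3   -1.6] z 225.7 F box [ 0.2 -0.1] 0.3 rot [-3.137  0.035 -0.472] 10.825
[311.82313159 189.88382089] [314.49054328 184.88297571]
```

View pics/end.png

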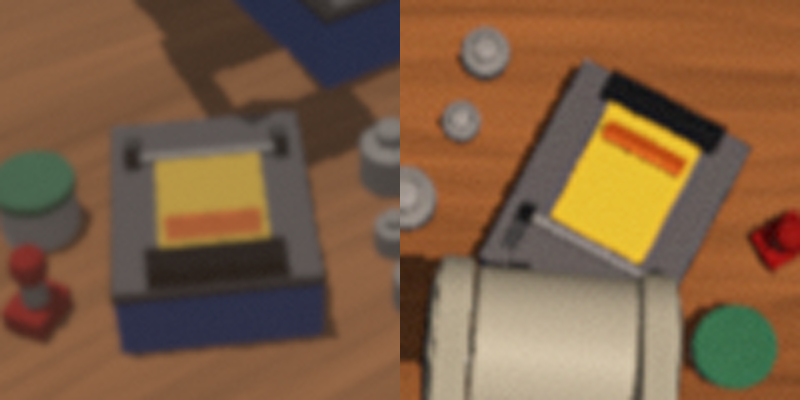

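```bash
python3 - <<'E'
from h import *
f=lambda p:(255+(p[0]-400)/4,145+p[1]/4)
for n,p,z in[("rodL",(535,218),74),("rodR",(640,272),74),("ridgeL",(604,137),76),("ridgeR",(680,175),76),("lipnearL",(602,98),87.5),("lipnearR",(714,151),87.5),("lipfarL",(614,73),87.5),("lipfarR",(725,128),87.5)]:
    print(n,tobox(ray("top",f(p),z)).round(1))
E
```

```text
rodL [-41.   46.7]
rodR [-39.6 -45.9]
ridgeL [41.2 28.9]
ridgeR [ 42.8 -37.9]
lipnearL [65.8 44.7]
lipnearR [ 70.2 -52.1]
lipfarL [87.8 45.6]
lipfarR [ 90.4 -51.3]
```

```bash
python3 -c "
from rig import *
print(sign_off())"
```

```text
the job is handed in; nothing more can be done
None
```

The mailing box is closed and the job is handed in, at about 11 s of the 35 s allowed. With the gripper shut, I folded the tab forward from behind and pressed it flat. I then pushed the ridge until the force rose to about 15 N with no further movement, and backed off.

- **Tab:** after release it stays down by itself. In the top view the hinge rod had moved about 18 mm, from box x of about -58 to -40 mm, which is full travel. The ridge foot measured about 42 mm against an expected 38 mm. I read these from blurry pixels, good to about 2–3 mm. The free edge is hidden under the lip, so I could not measure it directly.
- **Box:** it moved no more than about 2 mm, within what I can measure.
- **Bystanders:** those in view look unmoved by eye; I did not measure their positions again. The tape dispenser was outside the final crops, but the gripper never worked near it.
- **Arm:** it stands clear with no contact force. It ended tilted about 0.035 rad from the push, which had no effect on the result.

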